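Mix the blue dye, set it out and lock off the mixer

TASK

Shake up the blue dye: take the blue bottle, press it upright all the way down on the mixer's sprung rubber cup and keep it down for two seconds while the power is on, then set it down standing on the clear part of the cork board. After that push the red stop flap of the yellow power switch fully shut, and lock it off by putting the black-knobbed lock pin right down through the flap's tab and the lug under it. Do not drop or tip the blue bottle, and leave the other things where they are.

Things in the scene. Friction and masses are not known exactly. Their poses are not given: they have to be found in the camera images.
- bottle_blue: dye bottle to mix: blue, capped, 115 mm tall, 0.13 to 0.25 kg. Straight round body 50 mm in diameter up to 85 mm, sloped shoulder, white cap 25 mm in diameter from 95 mm up. Origin at the centre of its underside, z up. Stands on the table among two other bottles (95 mm or more between centres). Grip it from above round the body, about 70 mm over its base; lift straight up
- bottle_red: capped squeeze dye bottle, same shape as the blue one (50 mm diameter, 115 mm tall), origin at the centre of its underside; leave alone. Colour: red
- bottle_yellow: capped squeeze dye bottle, same shape as the blue one (50 mm diameter, 115 mm tall), origin at the centre of its underside; leave alone. Colour: yellow
- cup_floor (a point): centre of the floor of the mixer's black rubber cup, z up; moves with the cup, 132 mm above the table when up. Floor at least 58 mm in diameter, inside a rim 12 mm high, 84 mm over all, about 74 mm inside at the mouth. The cup is on top of the white mixer, which is otherwise up to 110 mm high
- cup (a joint): downward travel of the mixer's sprung cup in m: 0 up, 0.012 fully down on its stop. It begins to sink at about 4 N and reaches the rigid stop at 10 N; it springs back when let go. A bottle's own weight does not press it down. 12 to 20 N on the bottle is a full press
- mixer: bottle mixer: white body 170 mm (x) by 150 mm (y), fixed to the table; origin at the centre of its underside, its cup's axis is 15 mm to +x of it. Its power is on as long as the stop flap is open
- board: brown cork board fixed to the table, 180 mm (x) by 170 mm (y), 6 mm thick; origin at the centre of its underside. The brush pot stands on the far (+x) part of it, on either side; the near (-x) half is clear. The whole base of the bottle must stand on the board
- brush_pot: clear pot 66 mm in diameter and 85 mm tall with three brushes that reach 162 mm and lean up to 27 mm from its axis; origin at the centre of its underside; stands on the far part of the cork board; leave alone
- switch_box: yellow power switch on a steel plate fixed to the table: box 88 (x) x 80 (y) x 60 mm high, origin under its centre, z up. At its -x end a steel lug sticks out level with the box top, its lock hole 60 mm from the origin. At y = +78 mm is the steel tube (26 mm in diameter, top 62 mm above the table) in which the lock pin is parked
- flap (a joint): angle of the red stop flap on top of the switch box: 0 fully shut (lying flat), 0.9 fully open. It starts open (0.55 to 0.85), the power being on. It stays where it is put; a push of about 2 N from above closes it
- flap_push (a point): spot on the flap's top face 60 mm from its hinge; moves with the flap. Pushed straight down with closed fingers over the place where it lies when shut (40 mm from the lock hole's centre towards the hinge, at the lock hole's height), the flap shuts
- flap_hinge (a point): middle of the flap's hinge line (along the switch box's y axis), 40 mm to the box's +x, at the height of the box top (60 mm). The flap is 70 mm wide, 6 mm thick and 82 mm long from the hinge, and ends in a tab 36 x 34 mm with the hole in it 100 mm from the hinge
- lock_hole (a point): centre of the lock hole at the level of the tab's top face when the flap is shut (66 mm above the table); fixed to the box, z up. The hole is vertical and 11 mm in diameter, straight through the tab (6 mm) and the lug (8 mm), open below
- lock_pin: lock pin, 70 g: steel shank 8 mm in diameter, 55 mm long, pointed below, under a black round knob 24 mm in diameter, 40 mm tall, with a red band. Origin at the middle of the knob's underside; z up, shank to -z. Starts upright and loose in the parking tube, knob resting on its top; lifts straight out (55 mm). Fully in, the knob rests on the tab
- scissors: orange-handled scissors, 190 mm long, lying on the table; leave alone
- palette: white round paint palette, 120 mm in diameter, 8 mm thick, on the table; leave alone
- stapler: blue and black stapler, 140 mm long, on the table; leave alone
- tape_case: yellow tape measure case, 62 x 30 x 58 mm, on the table; leave alone
Not all that is in view belongs to the job. Of the things shaped like the board, the brown one is meant.

How it is judged:
By the outcome, as a careful person would: the job done as asked, in the order asked, and still so for the second after the job is handed in, with the robot touching nothing.
It also fails if it takes over 72 s, if anything falls off the work surface, if the arm or the gripper's body presses on something with over 40 N, if the wrist force passes 120 N, or if a joint passes its speed limit or range.

ROBOT

A 6-joint arm with a two-finger parallel gripper is mounted at the origin on the work surface. World frame = base frame: x ahead of the robot, y to its left, z up, the work surface at z = 0. Lengths are in mm, angles in degrees, forces in N, time in s.
With the tool pointing down it reaches from about 300 to 850 mm from the base axis. Payload 4.2 kg.
Tool frame: the origin (TCP) lies on the centre line of the jaws, within the pads' length; the fingertips stand 8 mm ahead of it and the grasp point (between the pads) lies 11 mm behind it; z points along the fingers, y is the line along which they close (so a half turn about z gives the same grasp; the last joint's range is limited). The gripper opens to 91 mm and grips with 3 to 60 N. Pads are 32 mm wide; open, the fingers measure 118 mm over their backs; the gripper's body (76 mm by 178 mm) begins 60 mm behind the grasp point.
Start: joints at [70.76, 18.312, 89.639, -0, 72.044, -1.146], TCP at [178.584, 546.58, 221.976] pointing down, gripper open.
Joint ranges: [-177.97, 177.97], [-48.28, 115.42], [12.27, 149.76], [-77.06, 257.06], [2.81, 150.46], [-146.56, 146.56]. Speed limits (degrees/s): [147.25, 147.25, 180, 180, 180, 180].

INTERFACE

Orientations are given as [roll, pitch, yaw] about the fixed x, y, z axes, in that order (R = Rz(yaw) Ry(pitch) Rx(roll)).
In Python, from workcell import telemetry, eyes, ticket gives the robot as it stands. The module is installed in compiled form; this text tells all that it offers.
- The arm moves only by the shell command python3 -m crank 'ROWS' [OPENING] [FORCE]. ROWS is JSON, a list of rows, each an object of numbers: "dx", "dy", "dz": the shift along the world's x, y, z normalised to -1 to 1, where 1 is 80 cm; "yaw": the turn about the world's z normalised to -1 to 1, where 1 is 5 degrees. A call has 1 to 10 rows; each row shifts and turns the commanded pose from where the row before left it; what a row does not reach is not made up. A row lasts 1/8 s, in which the tool goes at most 62.5 mm and 10.7 degrees, less where a joint would pass 70% of its speed; a pose out of reach is approached as far as the arm can. A call with a number of a shift or a turn outside -1 to 1 is refused whole. A call with a gripper value outside its range is refused whole. OPENING is the opening, from 0 (shut) to 1 (fully open), set as the call begins (- or left out, the last holds). The fingers move at their own pace and stop on an object; FORCE is the grip in N (left out, the last holds). Time passes only in rows, so rows that do not move let the fingers close. It gives the time, the measured TCP pose, the force, the opening and the grip force at its end, in the units of the state.
- telemetry.state(): the state, without advancing time (a new reading comes with each control period).
- eyes.grab_frame(name): name is "scene" or "top" or "wrist"; returns the picture (384x512x3 uint8, red, green, blue); there is no depth.
- eyes.calibration(name): a dict with "camera_matrix" (3x3 intrinsics, pixels), "world_from_camera" (4x4, takes a point from camera to world coordinates). Camera axes: x right, y down, z forward; pixel columns grow to the right and rows downward; lengths in mm; the calibration is good to about 2 mm. The wrist camera is an equidistant fisheye: a pixel r from the principal point sees the ray r / f radians off the axis. A picture is of the moment at which its call begins: read the wrist's pose just before it. calibration takes no time and is no camera call; for the wrist camera it gives the pose at the moment of the call.
- ticket.job_done(): hands the job in; it is judged then, once.
The state is a dict: "time_s": time; "qpos": joint angles; "qvel": joint speeds; "effort": joint torques, N m; "ee_pos": TCP position; "ee_rot": TCP orientation; "force": force on the tool from outside, world axes, zero at the start; "torque": the same for the moment, N m; "gripper_width": finger opening in mm; "gripper_force": force on a finger pad.
Only numpy, scipy, OpenCV 4.12 (cv2) and the standard library are available. Lean on these libraries where they do the work, as an engineer would, in place of code of your own. Each camera call takes 0.05 s, during which the arm holds its last target. There are 200 camera calls.

## Working session

There is one attempt and no reset: what is moved stays moved. The work goes in short steps, Python scripts to look and compute and a shell command to move; the robot and the scene stay as the last step left them, time stands still between calls to the robot, and variables do not carry over. Pictures are saved under pics/ and viewed, at most 10 in all, crops included, and the job is handed in when it is done.

```bash
mkdir -p pics; cat > h.py <<'E'
import numpy as np, cv2
from workcell import telemetry, eyes
def grab(n,f):
    c=eyes.calibration(n); im=eyes.grab_frame(n); cv2.imwrite('pics/'+f,im[:,:,::-1]); np.savez('pics/'+f+'.npz',K=c['camera_matrix'],T=c['world_from_camera']); return im
def load(f):
    d=np.load('pics/'+f+'.npz'); return d['K'],d['T']
def at(f,u,v,z,fish=False):
    K,T=load(f); a=np.array([(u-K[0,2])/K[0,0],(v-K[1,2])/K[1,1]])
    if fish:
        r=np.hypot(*a); d=np.r_[a/max(r,1e-9)*np.sin(r),np.cos(r)]
    else: d=np.r_[a,1]
    d=T[:3,:3]@d; o=T[:3,3]; return (o+d*(z-o[2])/d[2]).round(1)
def proj(f,p):
    K,T=load(f); q=T[:3,:3].T@(np.array(p)-T[:3,3]); q=K@q; return (q[:2]/q[2]).round(1)
E
python3 - <<'E'
from h import *
a=grab('top','top1.png');b=grab('scene','sc1.png')
for n in('top1','sc1'):
    print(load(n+'.png')[0].round(1).tolist(),load(n+'.png')[1].round(2).tolist())
    i=cv2.imread(f'pics/{n}.png');cv2.imwrite(f'pics/{n}v.png',cv2.resize(i,(800,600),interpolation=cv2.INTER_CUBIC))
print(telemetry.state())
E
```

```text
[[434.2, 0.0, 251.9], [0.0, 434.2, 189.4], [0.0, 0.0, 1.0]] [[-0.0, -0.99, 0.13, 253.65], [-1.0, 0.0, -0.02, -96.45], [0.01, -0.13, -0.99, 1709.79], [0.0, 0.0, 0.0, 1.0]]
[[355.9, 0.0, 254.8], [0.0, 355.9, 187.1], [0.0, 0.0, 1.0]] [[0.78, 0.5, -0.37, 848.64], [0.62, -0.62, 0.47, -612.93], [0.01, -0.6, -0.8, 974.29], [0.0, 0.0, 0.0, 1.0]]
{'time_s': 0.1, 'qpos': array([ 7.07606781e+01,  1.83497797e+01,  8.96993553e+01, -2.71135413e-03,
        7.20429235e+01, -1.14509926e+00]), 'qvel': array([-0.02518735, -0.08377751, -0.09199108, -0.04623495, -0.00312784,
        0.1161789 ]), 'effort': array([ 2.03420495e-04, -4.13329983e+01, -2.32507843e+01,  7.28329760e-02,
        4.22331796e-02, -3.62315916e-05]), 'ee_pos': array([178.447395  , 546.15603536, 221.18668416]), 'ee_rot': array([-1.79907908e+02,  7.37681234e-04,  1.61906616e+02]), 'force': array([-0.57989813,  0.3211785 ,  0.47625623]), 'torque': array([-0.021841  ,  0.02186268, -0.02389442]), 'gripper_force': 0.0, 'gripper_width': 91.66147677224839}
```

View pics/top1v.png

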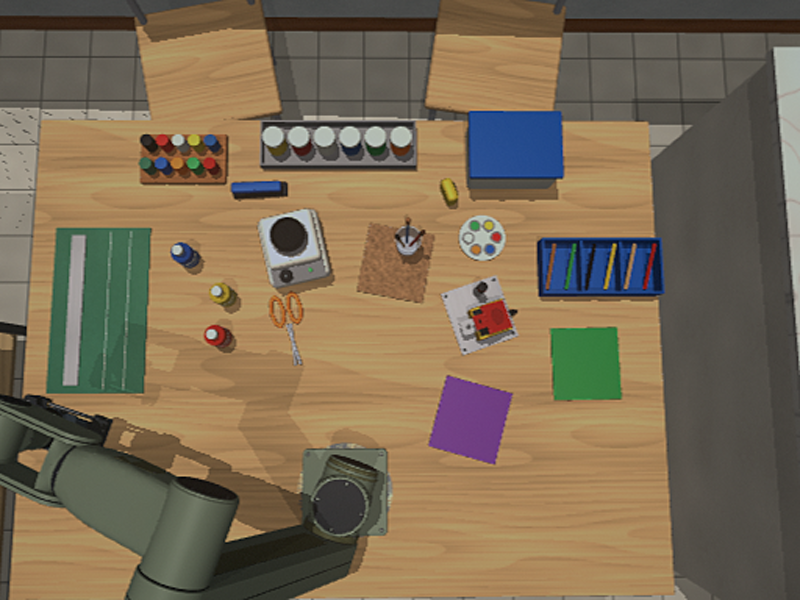

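View pics/sc1v.png

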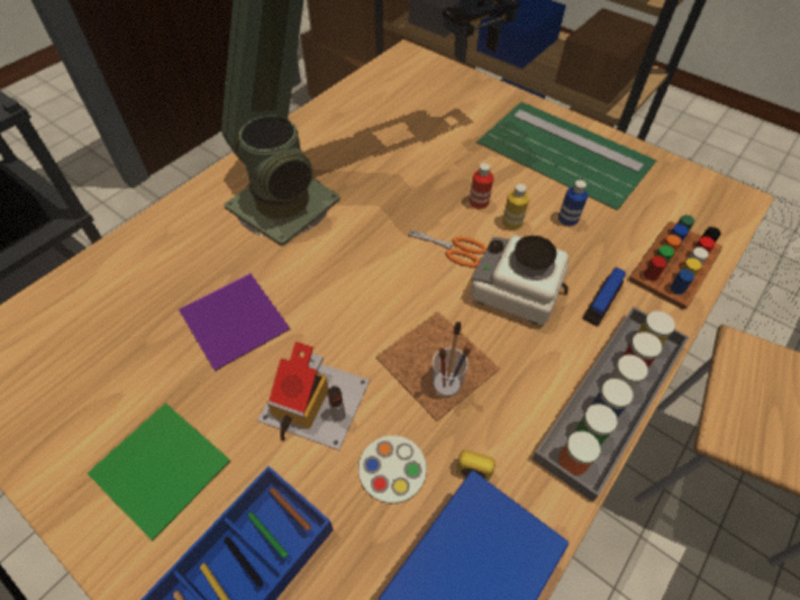

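The top view (800-wide) shows the blue bottle's cap at (178,248), the cup at (289,235), the board at (358–435, 222–302), the pot at (408,240), the pin's knob at (481,287) and the switch at (490,318), with its tab pointing left/near. The scene view agrees.

```bash
python3 - <<'E'
from h import *
s=1.5625
for n,u,v,z in [('cap',178,247,115),('yelcap',219,287,115),('redcap',212,330,115),('cuprim',289,235.5,144),('knobtop',481,286,102),
 ('bA',372,222,6),('bB',435,236,6),('bC',422,302,6),('bD',358,290,6),('pot',408,240,85),
 ('plA',443,293,3),('plB',497,276,3),('plC',519,336,3),('plD',463,354,3),('mA',259,222,105),('mB',311,209,105)]:
    print(n,at('top1.png',u/s,v/s,z))
i=cv2.imread('pics/top1.png')[165:240,275:345];cv2.imwrite('pics/sw.png',cv2.resize(i,None,fx=8,fy=8,interpolation=cv2.INTER_CUBIC))
E
```

```text
cap [583.9 392.6 115. ]
yelcap [487.4 292.4 115. ]
redcap [385.4 305.8 115. ]
cuprim [605.1 125.  144. ]
knobtop [ 490.4 -330.8  102. ]
bA [671.3 -67.7   6. ]
bB [ 634.5 -229.3    6. ]
bC [ 463.9 -194.3    6. ]
bD [494.9 -32.2   6. ]
pot [ 606.9 -157.    85. ]
plA [ 487.2 -248.1    3. ]
plB [ 530.7 -386.8    3. ]
plC [ 377.2 -438.7    3. ]
plD [ 332.3 -296.3    3. ]
mA [647.2 203.3 105. ]
mB [679.4  78.4 105. ]
```

View pics/sw.png

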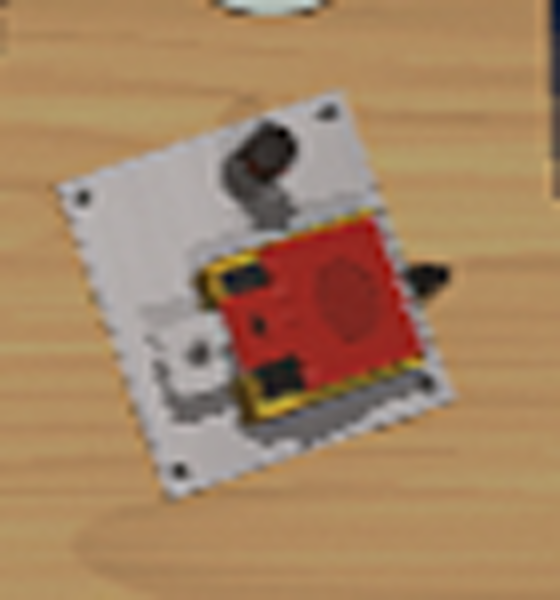

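The crop shows the lug hole at (198,350), the knob top at (270,148), and the flap open with its tab hole at (258,322). I'll move above the blue bottle while I work out the switch geometry.

```bash
python3 -m crank '[{"dx":0.05,"dy":-0.019},{"dx":0.06,"dy":-0.0225},{"dx":0.06,"dy":-0.0225},{"dx":0.06,"dy":-0.0225},{"dx":0.06,"dy":-0.0225},{"dx":0.06,"dy":-0.0225},{"dx":0.06,"dy":-0.0225},{"dx":0.05,"dy":-0.019},{"dx":0.047,"dy":-0.019},{}]' 1 20
python3 - <<'E'
from h import *
print(at('top1.png',275+198/8,165+350/8,58),at('top1.png',275+270/8,165+148/8,102))
i=grab('wrist','w1.png');print(load('w1.png')[0].round(1).tolist(),load('w1.png')[1].round(2).tolist())
cv2.imwrite('pics/w1v.png',cv2.resize(cv2.imread('pics/w1.png'),(800,600)))
E
```

```text
[ 397.6 -304.2   58. ] [ 488.7 -334.2  102. ]
[[297.3, 0.0, 253.8], [0.0, 297.3, 189.6], [0.0, 0.0, 1.0]] [[0.31, 0.91, 0.28, 100.11], [0.95, -0.3, -0.09, 572.54], [-0.0, 0.29, -0.96, 382.4], [0.0, 0.0, 0.0, 1.0]]validation failed for argument at $[0]...
```

View pics/w1v.png

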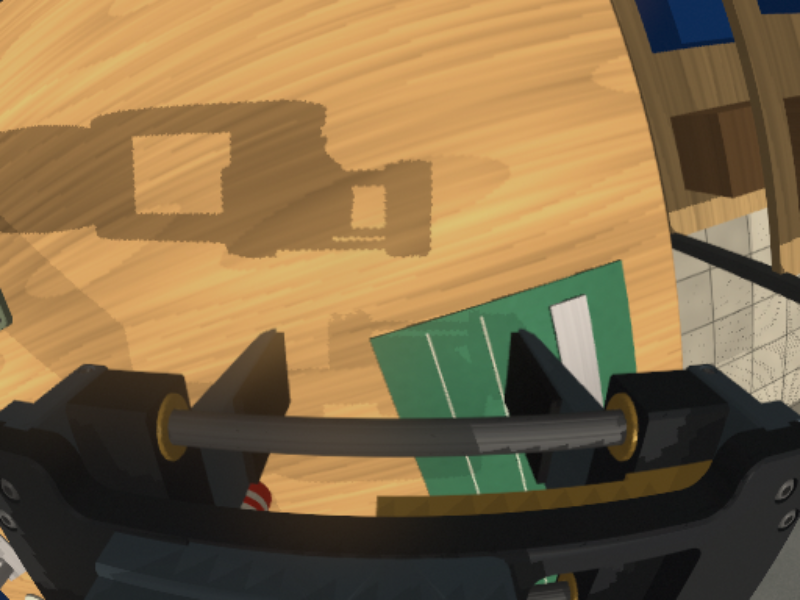

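The wrist view shows only the table and green mat between the fingers, because the move was refused. I'll give every key in each row.

```bash
python3 -m crank '[{"dx":0.05,"dy":-0.019,"dz":0,"yaw":0},{"dx":0.06,"dy":-0.0225,"dz":0,"yaw":0},{"dx":0.06,"dy":-0.0225,"dz":0,"yaw":0},{"dx":0.06,"dy":-0.0225,"dz":0,"yaw":0},{"dx":0.06,"dy":-0.0225,"dz":0,"yaw":0},{"dx":0.06,"dy":-0.0225,"dz":0,"yaw":0},{"dx":0.06,"dy":-0.0225,"dz":0,"yaw":0},{"dx":0.05,"dy":-0.019,"dz":0,"yaw":0},{"dx":0.047,"dy":-0.019,"dz":0,"yaw":0},{"dx":0,"dy":0,"dz":0,"yaw":0}]' 1 20
python3 - <<'E'
from h import *
i=grab('wrist','w2.png');print(load('w2.png')[1].round(2).tolist())
cv2.imwrite('pics/w2v.png',cv2.resize(cv2.imread('pics/w2.png'),(800,600)))
E
```

```text
time_s: 1.4
ee_pos: [586.5, 391.2, 220.6]
ee_rot: [-179.9, -0.0, 161.7]
force: [-0.5, -0.8, 0.9]
gripper_width: 91.2
gripper_force: 0.0
[[0.31, 0.91, 0.28, 508.24], [0.95, -0.3, -0.09, 417.8], [-0.0, 0.29, -0.96, 381.8], [0.0, 0.0, 0.0, 1.0]]
```

View pics/w2v.png

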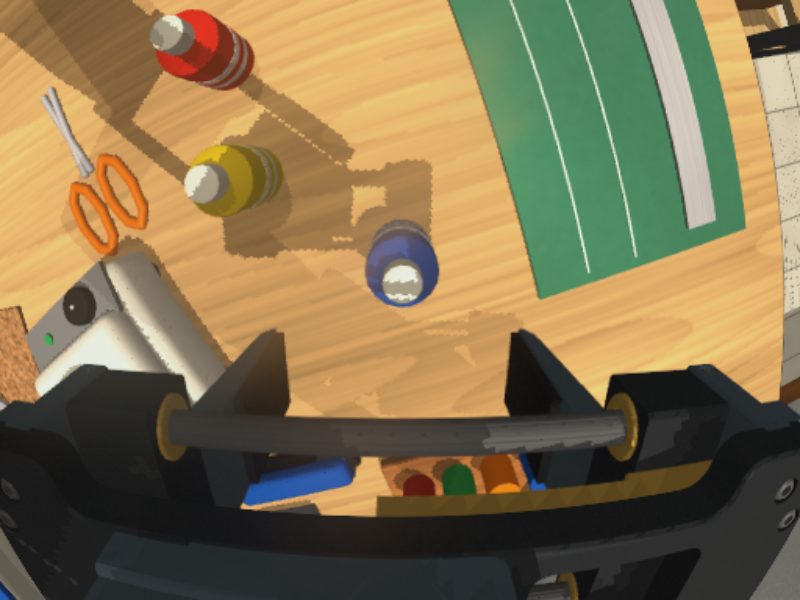

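The blue bottle's cap centre is at (403,282), clear of the yellow and red bottles; it lies slightly behind the TCP.

```bash
python3 - <<'E'
from h import *
s=1.5625
print('blue',at('w2.png',403/s,282/s,115,1),'yel',at('w2.png',206/s,185/s,115,1),'red',at('w2.png',172/s,35/s,115,1))
i=cv2.imread('pics/top1.png');h=cv2.cvtColor(i,cv2.COLOR_BGR2HSV)
m=(h[...,2]<60).astype(np.uint8);m[:130]=0;m[170:]=0;m[:,:165]=0;m[:,206:]=0
n,l,st,c=cv2.connectedComponentsWithStats(m)
for k in range(1,n):
    if st[k,4]>40: print(st[k],c[k],at('top1.png',*c[k],143))
E
```

```text
blue [578.2 398.3 115. ] yel [483.  304.7 115. ] red [383.6 313.5 115. ]
[173 139  24  23 390] [184.04102564 149.7974359 ] [608.8 128.6 143. ]
```

```bash
python3 -m crank '[{"dx":-0.0106,"dy":0.008,"dz":-0.05,"yaw":0},{"dx":0,"dy":0,"dz":-0.05,"yaw":0},{"dx":0,"dy":0,"dz":0,"yaw":0}]'
python3 - <<'E'
from h import *
i=grab('wrist','w3.png');h=cv2.cvtColor(i,cv2.COLOR_RGB2HSV)
m=((h[...,0]>105)&(h[...,0]<130)&(h[...,1]>120)).astype(np.uint8)
n,l,st,c=cv2.connectedComponentsWithStats(m)
for k in range(1,n):
    if st[k,4]>200: print('blue',st[k],c[k])
m=((h[...,2]>140)&(h[...,1]<45)).astype(np.uint8)
n,l,st,c=cv2.connectedComponentsWithStats(m)
for k in range(1,n):
    if st[k,4]>150: print(st[k],c[k],at('w3.png',*c[k],115,1))
E
```

```text
time_s: 1.82
ee_pos: [572.5, 398.8, 138.5]
ee_rot: [-179.6, -0.3, 162.0]
force: [-0.7, -1.2, 0.4]
gripper_width: 91.2
gripper_force: 0.0
blue [ 232  189   54   51 1271] [260.56018883 207.12903226]
[347   0  53 207 398] [376.84673367 100.94472362] [515.  501.6 115. ]
[390   0  45 194 311] [415.75241158  92.99678457] [516.3 532.3 115. ]
[ 438    0   54  172 3504] [468.52825342  81.91980594] [517.3 582.7 115. ]
[  0  74  24  57 310] [ 10.6483871  106.26774194] [422.3 244.1 115. ]
[ 76 132  22  20 217] [ 87.91705069 139.58525346] [477.4 308.1 115. ]
[ 18 211  20  30 264] [ 26.64393939 225.82954545] [518.5 209.7 115. ]
[  0 232  20  30 194] [  4.95360825 249.37113402] [531.3 160.  115. ]
```

```bash
python3 - <<'E'
from h import *
i=cv2.imread('pics/w3.png')[150:290,160:360];cv2.imwrite('pics/w3v.png',cv2.resize(i,None,fx=4,fy=4))
s=telemetry.state();print(s['ee_pos'],s['ee_rot'])
E
```

```text
[574.20190271 399.69237804 141.31690902] [-1.79885195e+02 -1.14481238e-01  1.61973815e+02]
```

View pics/w3v.png

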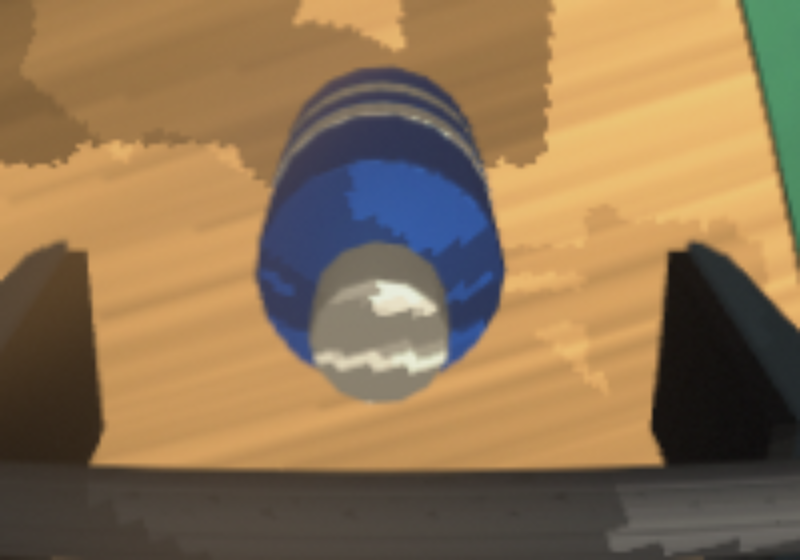

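The blue bottle's cap top is centred at about (380,338) in the crop, midway between the fingers.

```bash
python3 - <<'E'
from h import *
print(at('w3.png',160+380/4,150+338/4,115,1), at('w3.png',160+380/4,150+270/4,85,1)); print(load('w3.png')[1][:3,3])
E
```

```text
[578.4 398.1 115. ] [578.  398.2  85. ]
[495.20548052 425.54993506 300.18240638]
```

```bash
python3 -m crank '[{"dx":0.005,"dy":-0.002,"dz":-0.0425,"yaw":0},{"dx":0,"dy":0,"dz":-0.04,"yaw":0},{"dx":0,"dy":0,"dz":-0.02,"yaw":0},{"dx":0,"dy":0,"dz":0,"yaw":0},{"dx":0,"dy":0,"dz":0,"yaw":0}]' && python3 -m crank '[{"dx":0,"dy":0,"dz":0,"yaw":0},{"dx":0,"dy":0,"dz":0,"yaw":0},{"dx":0,"dy":0,"dz":0,"yaw":0},{"dx":0,"dy":0,"dz":0,"yaw":0},{"dx":0,"dy":0,"dz":0,"yaw":0},{"dx":0,"dy":0,"dz":0,"yaw":0}]' 0.4 35
```

```text
time_s: 2.5
ee_pos: [580.7, 398.6, 62.0]
ee_rot: [179.8, 0.1, 161.9]
force: [0.0, -0.9, 0.7]
gripper_width: 91.1
gripper_force: 0.0
time_s: 3.25
ee_pos: [579.7, 397.6, 60.0]
ee_rot: [-180.0, -0.0, 161.9]
force: [-0.4, -0.1, -0.0]
gripper_width: 49.8
gripper_force: 35.0
```

```bash
python3 -m crank '[{"dx":0,"dy":0,"dz":0.02,"yaw":0},{"dx":0,"dy":0,"dz":0.05,"yaw":0},{"dx":0,"dy":0,"dz":0.05,"yaw":0},{"dx":0,"dy":0,"dz":0.05,"yaw":0},{"dx":0,"dy":0,"dz":0.05,"yaw":0},{"dx":0,"dy":0,"dz":0,"yaw":0}]' && python3 -m crank '[{"dx":0.01,"dy":-0.03,"dz":0,"yaw":0},{"dx":0.021,"dy":-0.055,"dz":0,"yaw":0},{"dx":0.021,"dy":-0.055,"dz":0,"yaw":0},{"dx":0.021,"dy":-0.055,"dz":0,"yaw":0},{"dx":0.021,"dy":-0.055,"dz":0,"yaw":0},{"dx":0.021,"dy":-0.055,"dz":0,"yaw":0},{"dx":0.011,"dy":-0.03,"dz":0,"yaw":0},{"dx":0,"dy":0,"dz":0,"yaw":0},{"dx":0,"dy":0,"dz":0,"yaw":0}]'
python3 - <<'E'
from h import *
i=grab('wrist','w4.png');print(telemetry.state()['ee_pos'])
cv2.imwrite('pics/w4v.png',cv2.resize(cv2.imread('pics/w4.png'),(800,600)))
E
```

```text
time_s: 4.0
ee_pos: [581.2, 398.8, 241.2]
ee_rot: [179.6, 0.3, 161.9]
force: [0.0, -0.0, -2.1]
gripper_width: 49.6
gripper_force: 35.0
time_s: 5.12
ee_pos: [679.9, 130.5, 235.3]
ee_rot: [180.0, -0.1, 161.9]
force: [-0.9, 1.2, -0.7]
gripper_width: 50.1
gripper_force: 35.0
[679.89479892 130.99637116 235.5839938 ]
```

View pics/w4v.png

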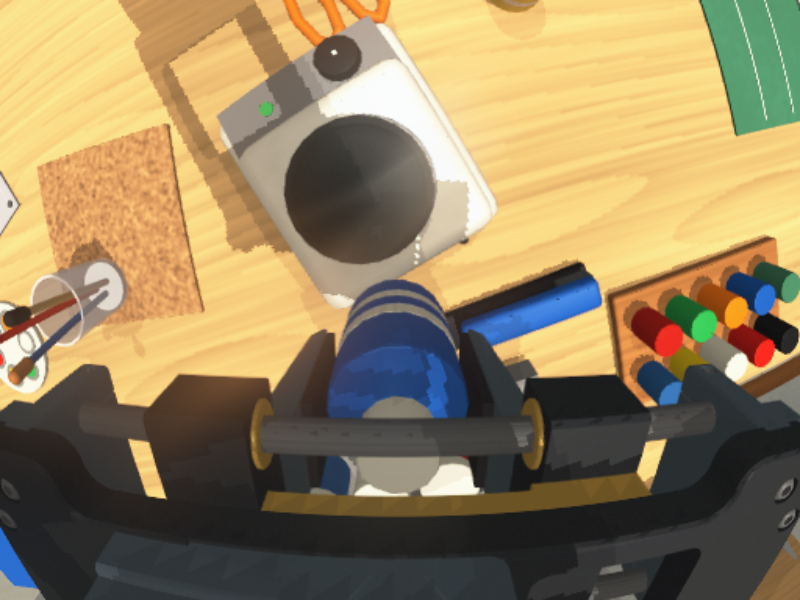

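The cup rim spans x 285–436 and y 114–264, so its centre is (360.5,189). Board corners are at (38,165), (168,125) and (203,311), and the pot base is near (103,287). The bottle hangs upright in the jaws.

```bash
python3 - <<'E'
from h import *
s=1.5625
P=lambda u,v,z:at('w4.png',u/s,v/s,z,1)
for n,u,v,z in [('cup',360.5,189,144),('L',285,189,144),('R',436,189,144),('T',360,114,144),('B',360,264,144),('bD',38,165,6),('bNearLeft',168,125,6),('bFarLeft',203,311,6),('pot',103,287,6)]: print(n,P(u,v,z))
E
```

```text
cup [610.9 132.9 144. ]
L [597.   93.4 144. ]
R [623.5 171.8 144. ]
T [572.  145.6 144. ]
B [650.4 119.1 144. ]
bD [ 464.9 -189.2    6. ]
bNearLeft [499.1 -25.2   6. ]
bFarLeft [671.9 -58.4   6. ]
pot [ 613.4 -159.6    6. ]
```

```bash
python3 -m crank '[{"dx":-0.03,"dy":0.0025,"dz":0,"yaw":0},{"dx":-0.0356,"dy":0,"dz":0,"yaw":0},{"dx":-0.02,"dy":0,"dz":0,"yaw":0},{"dx":0,"dy":0,"dz":0,"yaw":0},{"dx":0,"dy":0,"dz":0,"yaw":0},{"dx":0,"dy":0,"dz":-0.02,"yaw":0},{"dx":0,"dy":0,"dz":-0.02,"yaw":0},{"dx":0,"dy":0,"dz":0,"yaw":0},{"dx":0,"dy":0,"dz":0,"yaw":0}]'
```

```text
time_s: 6.3
ee_pos: [612.2, 131.7, 203.7]
ee_rot: [-180.0, -0.0, 161.9]
force: [-0.9, -0.5, -1.6]
gripper_width: 49.6
gripper_force: 35.0
```

```bash
python3 -c "
from workcell import telemetry as t
s=t.state();print(s['ee_pos'],s['force'])"
```

```text
[612.24187036 131.72259793 203.69093582] [-0.89609391 -0.50973504 -1.55446149]
```

```bash
Z='{"dx":0,"dy":0,"dz":0,"yaw":0}'; python3 -m crank '[{"dx":0,"dy":0,"dz":-0.01,"yaw":0},{"dx":0,"dy":0,"dz":0,"yaw":0},{"dx":0,"dy":0,"dz":0,"yaw":0}]'; python3 -m crank '[{"dx":0,"dy":0,"dz":-0.01,"yaw":0},{"dx":0,"dy":0,"dz":0,"yaw":0},{"dx":0,"dy":0,"dz":0,"yaw":0}]'
```

```text
time_s: 6.68
ee_pos: [612.1, 131.8, 196.1]
ee_rot: [180.0, 0.0, 161.9]
force: [-0.3, 0.5, -0.9]
gripper_width: 49.4
gripper_force: 35.0
time_s: 7.05
ee_pos: [612.8, 131.9, 188.9]
ee_rot: [179.9, 0.1, 161.9]
force: [0.7, 0.6, 4.5]
gripper_width: 49.8
gripper_force: 35.0
```

```bash
python3 -m crank '[{"dx":0,"dy":0,"dz":-0.006,"yaw":0},{"dx":0,"dy":0,"dz":0,"yaw":0},{"dx":0,"dy":0,"dz":0,"yaw":0}]'; python3 -m crank '[{"dx":0,"dy":0,"dz":-0.005,"yaw":0},{"dx":0,"dy":0,"dz":0,"yaw":0},{"dx":0,"dy":0,"dz":0,"yaw":0}]'
```

```text
time_s: 7.42
ee_pos: [612.8, 131.9, 183.9]
ee_rot: [179.9, 0.1, 161.9]
force: [0.8, 0.5, 5.7]
gripper_width: 49.4
gripper_force: 35.0
time_s: 7.8
ee_pos: [612.8, 131.9, 180.3]
ee_rot: [179.9, 0.1, 161.9]
force: [0.7, 0.0, 7.5]
gripper_width: 49.5
gripper_force: 35.0
```

```bash
python3 -m crank '[{"dx":0,"dy":0,"dz":-0.0015,"yaw":0},{"dx":0,"dy":0,"dz":0,"yaw":0},{"dx":0,"dy":0,"dz":0,"yaw":0}]'
```

```text
time_s: 8.18
ee_pos: [612.9, 131.9, 179.8]
ee_rot: [179.9, 0.2, 161.9]
force: [0.8, -1.2, 9.2]
gripper_width: 49.3
gripper_force: 35.0
```

```bash
python3 -m crank '[{"dx":0,"dy":0,"dz":-0.0015,"yaw":0},{"dx":0,"dy":0,"dz":0,"yaw":0},{"dx":0,"dy":0,"dz":0,"yaw":0}]'
```

```text
time_s: 8.55
ee_pos: [612.9, 131.9, 179.7]
ee_rot: [179.9, 0.2, 161.9]
force: [-0.9, -1.5, 14.6]
gripper_width: 49.5
gripper_force: 35.0
```

```bash
for i in 1 2; do python3 -m crank '[{"dx":0,"dy":0,"dz":0,"yaw":0},{"dx":0,"dy":0,"dz":0,"yaw":0},{"dx":0,"dy":0,"dz":0,"yaw":0},{"dx":0,"dy":0,"dz":0,"yaw":0},{"dx":0,"dy":0,"dz":0,"yaw":0},{"dx":0,"dy":0,"dz":0,"yaw":0},{"dx":0,"dy":0,"dz":0,"yaw":0},{"dx":0,"dy":0,"dz":0,"yaw":0},{"dx":0,"dy":0,"dz":0,"yaw":0},{"dx":0,"dy":0,"dz":0,"yaw":0}]'; done
```

```text
time_s: 9.8
ee_pos: [612.9, 131.9, 179.7]
ee_rot: [179.9, 0.2, 161.9]
force: [-1.5, -0.9, 14.0]
gripper_width: 49.8
gripper_force: 35.0
time_s: 11.05
ee_pos: [612.9, 131.9, 179.7]
ee_rot: [179.9, 0.2, 161.9]
force: [-1.2, -0.9, 15.2]
gripper_width: 49.1
gripper_force: 35.0
```

```bash
python3 -m crank '[{"dx":0,"dy":0,"dz":0,"yaw":0},{"dx":0,"dy":0,"dz":0,"yaw":0},{"dx":0,"dy":0,"dz":0.01,"yaw":0},{"dx":0,"dy":0,"dz":0.02,"yaw":0},{"dx":0,"dy":0,"dz":0.02,"yaw":0},{"dx":0,"dy":0,"dz":0.03,"yaw":0},{"dx":0,"dy":0,"dz":0,"yaw":0}]' && python3 -m crank '[{"dx":-0.01,"dy":-0.03,"dz":0,"yaw":0.2},{"dx":-0.02,"dy":-0.05,"dz":0,"yaw":0.2},{"dx":-0.02,"dy":-0.05,"dz":0,"yaw":0.2},{"dx":-0.02,"dy":-0.05,"dz":0,"yaw":0.2},{"dx":-0.02,"dy":-0.05,"dz":0,"yaw":0.2},{"dx":-0.01,"dy":-0.04,"dz":0,"yaw":0.2},{"dx":-0.01,"dy":-0.026,"dz":0,"yaw":0},{"dx":0,"dy":0,"dz":0,"yaw":0},{"dx":0,"dy":0,"dz":0,"yaw":0}]'
python3 - <<'E'
from h import *
i=grab('wrist','w5.png');cv2.imwrite('pics/w5v.png',cv2.resize(cv2.imread('pics/w5.png'),(800,600)))
E
```

```text
time_s: 11.92
ee_pos: [612.6, 131.9, 242.4]
ee_rot: [179.9, 0.1, 161.9]
force: [-0.2, 0.1, -1.5]
gripper_width: 49.6
gripper_force: 35.0
time_s: 13.05
ee_pos: [523.8, -104.4, 240.0]
ee_rot: [180.0, -0.1, 167.9]
force: [-0.5, 0.6, -1.8]
gripper_width: 49.3
gripper_force: 35.0
```

View pics/w5v.png

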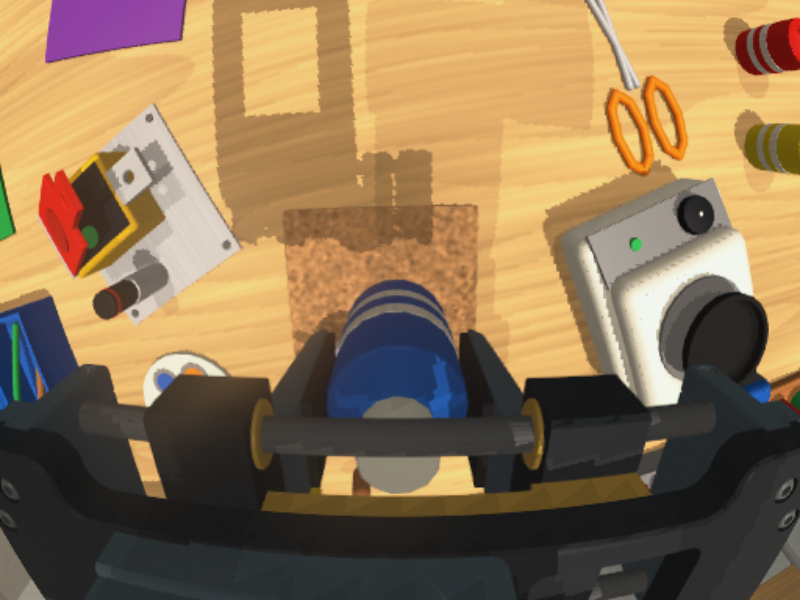

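The board's near corners are at (284,211) and (477,206), with the bottle above its near half. The lug hole is at (128,177), the knob top centre is near (103,302), and a lug under the open flap shows clearly.

```bash
python3 - <<'E'
from h import *
s=1.5625
P=lambda u,v,z:at('w5.png',u/s,v/s,z,1)
for n,u,v,z in [('b1',284,211,6),('b2',477,206,6),('hole',128,177,60),('knobtop',104,303,102),('plNear',151,106,3),('plFarLeft',241,246,3),('plFar',135,323,3)]: print(n,P(u,v,z))
E
```

```text
b1 [ 464.8 -191.2    6. ]
b2 [496.  -27.4   6. ]
hole [ 399.6 -301.6   60. ]
knobtop [ 489.9 -331.   102. ]
plNear [ 334.9 -295.5    3. ]
plFarLeft [ 485.9 -239.6    3. ]
plFar [ 533.8 -380.4    3. ]
```

```bash
python3 -m crank '[{"dx":0,"dy":0,"dz":-0.05,"yaw":0},{"dx":0,"dy":0,"dz":-0.05,"yaw":0},{"dx":0,"dy":0,"dz":-0.05,"yaw":0},{"dx":0,"dy":0,"dz":-0.035,"yaw":0},{"dx":0,"dy":0,"dz":-0.015,"yaw":0},{"dx":0,"dy":0,"dz":-0.01,"yaw":0},{"dx":0,"dy":0,"dz":0,"yaw":0},{"dx":0,"dy":0,"dz":0,"yaw":0}]';python3 -m crank '[{"dx":0,"dy":0,"dz":-0.005,"yaw":0},{"dx":0,"dy":0,"dz":0,"yaw":0},{"dx":0,"dy":0,"dz":0,"yaw":0}]'
```

```text
time_s: 14.1
ee_pos: [524.8, -105.1, 73.7]
ee_rot: [180.0, 0.1, 167.9]
force: [0.7, 0.1, -2.0]
gripper_width: 49.4
gripper_force: 35.0
time_s: 14.48
ee_pos: [524.1, -105.1, 68.9]
ee_rot: [180.0, 0.0, 167.9]
force: [-0.5, -0.4, -0.4]
gripper_width: 49.3
gripper_force: 35.0
```

```bash
python3 -m crank '[{"dx":0,"dy":0,"dz":-0.0025,"yaw":0},{"dx":0,"dy":0,"dz":0,"yaw":0},{"dx":0,"dy":0,"dz":0,"yaw":0}]'
```

```text
time_s: 14.85
ee_pos: [524.0, -105.0, 66.7]
ee_rot: [180.0, -0.0, 167.9]
force: [0.3, -0.6, -2.0]
gripper_width: 49.5
gripper_force: 35.0
```

```bash
python3 -m crank '[{"dx":0,"dy":0,"dz":-0.0015,"yaw":0},{"dx":0,"dy":0,"dz":0,"yaw":0},{"dx":0,"dy":0,"dz":0,"yaw":0}]'; python3 -m crank '[{"dx":0,"dy":0,"dz":-0.001,"yaw":0},{"dx":0,"dy":0,"dz":0,"yaw":0},{"dx":0,"dy":0,"dz":0,"yaw":0}]'
```

```text
time_s: 15.22
ee_pos: [524.2, -105.1, 65.9]
ee_rot: [180.0, 0.0, 167.9]
force: [-1.1, -0.3, 1.0]
gripper_width: 49.1
gripper_force: 35.0
time_s: 15.6
ee_pos: [524.3, -105.1, 65.9]
ee_rot: [180.0, 0.1, 167.9]
force: [-2.1, -0.4, 8.3]
gripper_width: 49.1
gripper_force: 35.0
```

```bash
python3 -m crank '[{"dx":0,"dy":0,"dz":0.001,"yaw":0},{"dx":0,"dy":0,"dz":0,"yaw":0},{"dx":0,"dy":0,"dz":0,"yaw":0},{"dx":0,"dy":0,"dz":0,"yaw":0},{"dx":0,"dy":0,"dz":0,"yaw":0},{"dx":0,"dy":0,"dz":0,"yaw":0}]' 1 && python3 -m crank '[{"dx":0,"dy":0,"dz":0.02,"yaw":0},{"dx":0,"dy":0,"dz":0.04,"yaw":0},{"dx":0,"dy":0,"dz":0.05,"yaw":0},{"dx":0,"dy":0,"dz":0.05,"yaw":0},{"dx":0,"dy":0,"dz":0.04,"yaw":0},{"dx":0,"dy":0,"dz":0,"yaw":0}]'
python3 - <<'E'
from h import *
h=np.array([399,-302.]); k=np.array([489.9,-332.])
# box frame: hole(-60,0), pin(0,78): diff (60,78)
d=k-h; print(np.hypot(*d),np.hypot(60,78))
a=np.arctan2(d[1],d[0])-np.arctan2(78,60); print('box yaw',np.degrees(a))
for yaw in (a,np.radians(-71)):
    x=np.array([np.cos(yaw),np.sin(yaw)]); print('push',h+40*x)
E
```

```text
time_s: 16.35
ee_pos: [524.0, -105.0, 65.5]
ee_rot: [180.0, -0.0, 167.9]
force: [0.4, -0.2, -0.7]
gripper_width: 91.1
gripper_force: 0.0
time_s: 17.1
ee_pos: [525.4, -105.3, 228.1]
ee_rot: [180.0, 0.3, 167.9]
force: [0.0, -0.4, -0.5]
gripper_width: 90.9
gripper_force: 0.0
95.7225678719496 98.40731680114035
box yaw -70.69600314489927
push [ 412.22320919 -339.75111573]
push [ 412.02272618 -339.82074302]
```

```bash
python3 -m crank '[{"dx":-0.0141,"dy":-0.0294,"dz":0,"yaw":-1},{"dx":-0.0141,"dy":-0.0294,"dz":0,"yaw":-1},{"dx":-0.0141,"dy":-0.0294,"dz":0,"yaw":-1},{"dx":-0.0141,"dy":-0.0294,"dz":0,"yaw":-1},{"dx":-0.0141,"dy":-0.0294,"dz":0,"yaw":-1},{"dx":-0.0141,"dy":-0.0294,"dz":0,"yaw":-1},{"dx":-0.0141,"dy":-0.0294,"dz":0,"yaw":-1},{"dx":-0.0141,"dy":-0.0294,"dz":0,"yaw":-1},{"dx":-0.0141,"dy":-0.0294,"dz":0,"yaw":-1},{"dx":-0.0141,"dy":-0.0294,"dz":0,"yaw":-1}]' 0 10 && python3 -m crank '[{"dx":0,"dy":0,"dz":0,"yaw":-1},{"dx":0,"dy":0,"dz":0,"yaw":-1},{"dx":0,"dy":0,"dz":0,"yaw":-1},{"dx":0,"dy":0,"dz":0,"yaw":-1},{"dx":0,"dy":0,"dz":0,"yaw":-1},{"dx":0,"dy":0,"dz":0,"yaw":-1},{"dx":0,"dy":0,"dz":0,"yaw":-1},{"dx":0,"dy":0,"dz":0,"yaw":-1},{"dx":0,"dy":0,"dz":0,"yaw":-1},{"dx":0,"dy":0,"dz":0,"yaw":-1}]' && python3 -m crank '[{"dx":0,"dy":0,"dz":0,"yaw":-1},{"dx":0,"dy":0,"dz":0,"yaw":-1},{"dx":0,"dy":0,"dz":0,"yaw":-1},{"dx":0,"dy":0,"dz":0,"yaw":-1},{"dx":0,"dy":0,"dz":0,"yaw":-1},{"dx":0,"dy":0,"dz":0,"yaw":-1},{"dx":0,"dy":0,"dz":0,"yaw":-1},{"dx":0,"dy":0,"dz":0,"yaw":-1},{"dx":0,"dy":0,"dz":0,"yaw":-1},{"dx":0,"dy":0,"dz":0,"yaw":-0.6}]'
```

```text
time_s: 18.35
ee_pos: [410.2, -340.4, 223.8]
ee_rot: [-179.9, -0.2, 117.7]
force: [0.5, -0.3, -0.2]
gripper_width: 0.2
gripper_force: 0.0
time_s: 19.6
ee_pos: [410.6, -339.7, 223.8]
ee_rot: [-179.8, -0.1, 67.7]
force: [-0.2, -0.3, 0.4]
gripper_width: 0.5
gripper_force: 0.0
time_s: 20.85
ee_pos: [410.6, -339.7, 223.8]
ee_rot: [-179.9, 0.1, 19.8]
force: [-0.1, -0.3, -0.2]
gripper_width: 0.2
gripper_force: 0.0
```

```bash
python3 -m crank '[{"dx":0.001,"dy":0,"dz":-0.03,"yaw":0},{"dx":0,"dy":0,"dz":-0.03,"yaw":0},{"dx":0,"dy":0,"dz":-0.025,"yaw":0},{"dx":0,"dy":0,"dz":-0.025,"yaw":0},{"dx":0,"dy":0,"dz":-0.025,"yaw":0},{"dx":0,"dy":0,"dz":-0.025,"yaw":0},{"dx":0,"dy":0,"dz":-0.02,"yaw":0},{"dx":0,"dy":0,"dz":0,"yaw":0},{"dx":0,"dy":0,"dz":0,"yaw":0}]';python3 -m crank '[{"dx":0,"dy":0,"dz":-0.0065,"yaw":0},{"dx":0,"dy":0,"dz":0,"yaw":0},{"dx":0,"dy":0,"dz":0,"yaw":0}]'
```

```text
time_s: 21.98
ee_pos: [411.9, -340.2, 81.4]
ee_rot: [-180.0, 0.0, 19.9]
force: [-0.7, 0.1, -0.3]
gripper_width: 0.6
gripper_force: 0.0
time_s: 22.35
ee_pos: [412.1, -340.3, 76.6]
ee_rot: [180.0, -0.0, 19.9]
force: [0.5, 0.5, 0.0]
gripper_width: 0.4
gripper_force: 0.0
```

```bash
python3 -m crank '[{"dx":0,"dy":0,"dz":-0.003,"yaw":0},{"dx":0,"dy":0,"dz":0,"yaw":0},{"dx":0,"dy":0,"dz":0,"yaw":0}]';python3 -m crank '[{"dx":0,"dy":0,"dz":-0.002,"yaw":0},{"dx":0,"dy":0,"dz":0,"yaw":0},{"dx":0,"dy":0,"dz":0,"yaw":0}]'
```

```text
time_s: 22.72
ee_pos: [412.2, -340.3, 74.3]
ee_rot: [180.0, -0.0, 19.9]
force: [0.8, 0.7, 3.2]
gripper_width: 0.3
gripper_force: 1.5
time_s: 23.1
ee_pos: [412.2, -340.3, 74.0]
ee_rot: [179.9, -0.0, 19.9]
force: [-2.3, 2.3, 12.8]
gripper_width: 0.6
gripper_force: 6.5
```

```bash
python3 -m crank '[{"dx":0,"dy":0,"dz":0.03,"yaw":0},{"dx":-0.02,"dy":0,"dz":0.05,"yaw":0},{"dx":-0.02,"dy":0,"dz":0.05,"yaw":0},{"dx":-0.02,"dy":0.0,"dz":0.02,"yaw":0},{"dx":0,"dy":0,"dz":0,"yaw":0},{"dx":0,"dy":0,"dz":0,"yaw":0}]' 0.6 15
python3 - <<'E'
from h import *
i=grab('wrist','w6.png');cv2.imwrite('pics/w6v.png',cv2.resize(cv2.imread('pics/w6.png')[60:310,110:450],(800,588),interpolation=cv2.INTER_CUBIC));print(telemetry.state()['ee_pos'])
E
```

```text
time_s: 23.85
ee_pos: [363.6, -339.7, 190.8]
ee_rot: [-179.9, 0.1, 19.9]
force: [0.6, -0.3, 0.7]
gripper_width: 54.2
gripper_force: 0.0
[ 363.74795508 -339.68538751  190.69247062]
```

View pics/w6v.png

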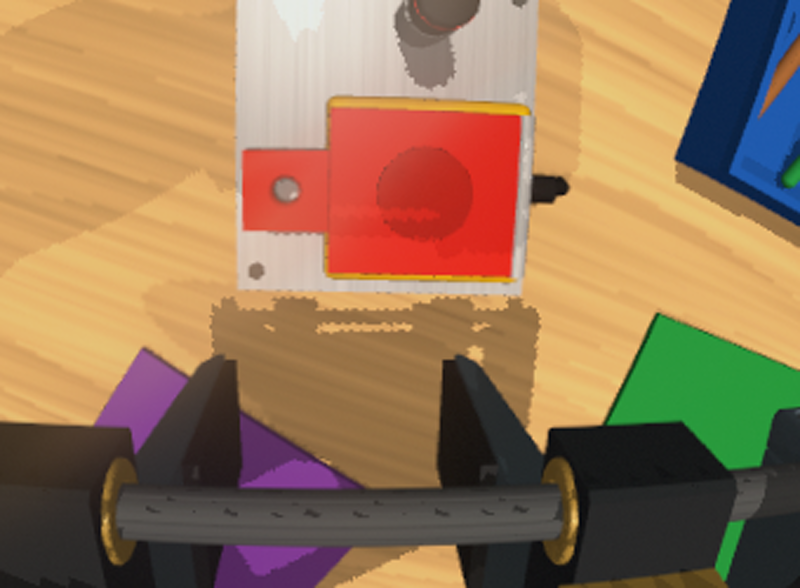

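The flap lies fully shut and square to the jaws, with the tab hole at (285,189) in the crop and nothing in the way. The knob is at the crop's upper edge near (443,0).

```bash
python3 - <<'E'
from h import *
k=340/800
print('hole',at('w6.png',110+285*k,60+189*k,66,1))
i=cv2.imread('pics/w6.png')
for n,u,v in [('tabTL',243,150),('tabBL',243,231)]: print(n,at('w6.png',110+u*k,60+v*k,66,1))
c=i[20:100,260:340];cv2.imwrite('pics/kn.png',cv2.resize(c,None,fx=7,fy=7,interpolation=cv2.INTER_CUBIC))
E
```

```text
hole [ 399.3 -303.2   66. ]
tabTL [ 408.9 -281.5   66. ]
tabBL [ 376.6 -292.3   66. ]
```

View pics/kn.png

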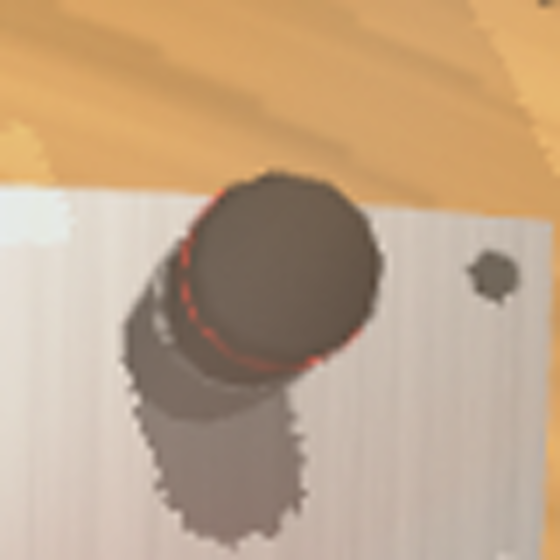

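The knob's round top is centred at (285,268) in the crop, about 190 px across.

```bash
python3 - <<'E'
from h import *
f=lambda u,v,z:at('w6.png',260+u/7,20+v/7,z,1)
print(f(285,268,102),f(190,268,102),f(381,268,102),f(285,173,102),f(285,362,102),'kTop from hole:')
h=np.array([399.1,-303.4]);a=np.radians(-70.3);x=np.array([np.cos(a),np.sin(a)]);y=np.array([-x[1],x[0]]);print(h+60*x+78*y)
E
```

```text
[ 490.6 -334.8  102. ] [ 486.3 -324.3  102. ] [ 495.1 -345.5  102. ] [ 501.7 -330.8  102. ] [ 479.7 -338.8  102. ] kTop from hole:
[ 492.760418   -333.59480253]
```

```bash
python3 -m crank '[{"dx":0.04,"dy":0.0065,"dz":0,"yaw":0},{"dx":0.05,"dy":0,"dz":0,"yaw":0},{"dx":0.05,"dy":0,"dz":0,"yaw":0},{"dx":0.019,"dy":0,"dz":0,"yaw":0},{"dx":0,"dy":0,"dz":0,"yaw":0},{"dx":0,"dy":0,"dz":-0.05,"yaw":0},{"dx":0,"dy":0,"dz":0,"yaw":0},{"dx":0,"dy":0,"dz":0,"yaw":0}]'; python3 -c "
from workcell import telemetry as t
s=t.state();print(s['ee_pos'],s['force'])"
```

```text
time_s: 24.9
ee_pos: [490.8, -335.4, 153.4]
ee_rot: [180.0, -0.0, 19.9]
force: [0.4, 0.2, 1.2]
gripper_width: 55.0
gripper_force: 0.0
[ 490.81676868 -335.44819298  153.38040427] [0.41511295 0.15975408 1.21259751]
```

```bash
python3 -m crank '[{"dx":0,"dy":0.001,"dz":-0.04,"yaw":0},{"dx":0,"dy":0,"dz":-0.04,"yaw":0},{"dx":0,"dy":0,"dz":-0.0185,"yaw":0},{"dx":0,"dy":0,"dz":0,"yaw":0},{"dx":0,"dy":0,"dz":0,"yaw":0}]' && python3 -m crank '[{"dx":0,"dy":0,"dz":0,"yaw":0},{"dx":0,"dy":0,"dz":0,"yaw":0},{"dx":0,"dy":0,"dz":0,"yaw":0},{"dx":0,"dy":0,"dz":0,"yaw":0},{"dx":0,"dy":0,"dz":0,"yaw":0}]' 0.1 20
```

```text
time_s: 25.52
ee_pos: [492.1, -334.9, 75.1]
ee_rot: [179.9, -0.1, 19.9]
force: [-0.1, -0.2, -0.1]
gripper_width: 54.7
gripper_force: 0.0
time_s: 26.15
ee_pos: [491.3, -334.3, 73.8]
ee_rot: [180.0, -0.0, 19.9]
force: [0.1, 0.4, 1.8]
gripper_width: 23.3
gripper_force: 20.0
```

```bash
python3 -m crank '[{"dx":0,"dy":0,"dz":0.02,"yaw":0},{"dx":0,"dy":0,"dz":0.03,"yaw":0},{"dx":0,"dy":0,"dz":0.03,"yaw":0},{"dx":0,"dy":0,"dz":0.02,"yaw":0},{"dx":0,"dy":0,"dz":0,"yaw":0},{"dx":-0.035,"dy":0.012,"dz":0,"yaw":0},{"dx":-0.04,"dy":0.0136,"dz":0,"yaw":0},{"dx":-0.04,"dy":0.013,"dz":0,"yaw":0},{"dx":0,"dy":0,"dz":0,"yaw":0},{"dx":0,"dy":0,"dz":0,"yaw":0}]'
python3 - <<'E'
from h import *
i=grab('wrist','w7.png');s=telemetry.state();print(s['ee_pos'],s['force'])
K,T=load('w7.png')
def fp(p):
    q=T[:3,:3].T@(np.array(p)-T[:3,3]); t=np.arctan2(np.hypot(q[0],q[1]),q[2]); return K[:2,2]+K[0,0]*t*q[:2]/np.hypot(q[0],q[1])
e=s['ee_pos'];print('hole px',fp([399.1,-303.4,66]),'tip px exp',fp([e[0],e[1],e[2]-66.8]),'shank top',fp([e[0],e[1],e[2]-13]))
h=cv2.cvtColor(i,cv2.COLOR_RGB2HSV);m=((h[...,0]<8)|(h[...,0]>172))&(h[...,1]>120)&(h[...,2]>60)
for r in range(180,250,2): print(r,''.join('#' if x else '.' for x in m[r,215:330]))
E
```

```text
time_s: 27.4
ee_pos: [399.7, -303.5, 153.3]
ee_rot: [180.0, -0.0, 19.9]
force: [0.0, -0.0, -1.4]
gripper_width: 23.5
gripper_force: 20.0
[ 399.94382313 -303.68762191  153.34129642] [-0.07041155 -0.1369706  -1.03554926]
hole px [253.33086353 198.46966806] tip px exp [253.98274325 205.74891642] shank top [254.05005775 234.31296886]
180 ..................#################################################################################################
182 ..................#################################################################################################
184 ..................#################################################################################################
186 ..................#################################################################################################
188 ..................#################################################################################################
190 ..................#################################################################################################
192 ..................##########################
[... 2731 characters left out ...]
...................##########.......................................................................
240 ............................######################.................................................................
242 .........................############################..............................................................
244 .......................#########.................#######...........................................................
246 .....................#####.........................######..........................................................
248 ....................####...............................####........................................................
```

```bash
python3 -m crank '[{"dx":-0.0008,"dy":0.0003,"dz":-0.015,"yaw":0},{"dx":0,"dy":0,"dz":-0.01,"yaw":0},{"dx":0,"dy":0,"dz":0,"yaw":0}]'; python3 -m crank '[{"dx":0,"dy":0,"dz":-0.01,"yaw":0},{"dx":0,"dy":0,"dz":0,"yaw":0},{"dx":0,"dy":0,"dz":0,"yaw":0}]'
```

```text
time_s: 27.82
ee_pos: [398.2, -302.7, 132.3]
ee_rot: [-179.9, 0.1, 19.9]
force: [-0.7, -0.1, -0.6]
gripper_width: 23.6
gripper_force: 20.0
time_s: 28.2
ee_pos: [398.7, -303.2, 125.7]
ee_rot: [180.0, -0.0, 19.9]
force: [0.2, -0.2, -0.5]
gripper_width: 23.2
gripper_force: 20.0
```

```bash
python3 -m crank '[{"dx":0,"dy":0,"dz":-0.01,"yaw":0},{"dx":0,"dy":0,"dz":-0.01,"yaw":0},{"dx":0,"dy":0,"dz":0,"yaw":0}]'; python3 -m crank '[{"dx":0,"dy":0,"dz":-0.012,"yaw":0},{"dx":0,"dy":0,"dz":-0.012,"yaw":0},{"dx":0,"dy":0,"dz":0,"yaw":0}]'
```

```text
time_s: 28.58
ee_pos: [398.0, -302.7, 108.7]
ee_rot: [-179.9, 0.1, 19.9]
force: [0.9, 0.8, -0.3]
gripper_width: 23.6
gripper_force: 20.0
time_s: 28.95
ee_pos: [397.9, -302.6, 89.3]
ee_rot: [-179.9, 0.1, 19.9]
force: [0.0, 1.1, -1.2]
gripper_width: 23.6
gripper_force: 20.0
```

```bash
python3 -m crank '[{"dx":0,"dy":0,"dz":-0.01,"yaw":0},{"dx":0,"dy":0,"dz":0,"yaw":0},{"dx":0,"dy":0,"dz":0,"yaw":0}]'; python3 -m crank '[{"dx":0,"dy":0,"dz":-0.003,"yaw":0},{"dx":0,"dy":0,"dz":0,"yaw":0},{"dx":0,"dy":0,"dz":0,"yaw":0}]'
```

```text
time_s: 29.32
ee_pos: [398.7, -303.2, 82.4]
ee_rot: [180.0, -0.0, 19.9]
force: [0.6, 0.1, -0.1]
gripper_width: 23.4
gripper_force: 20.0
time_s: 29.7
ee_pos: [398.6, -303.1, 80.0]
ee_rot: [180.0, -0.0, 19.9]
force: [0.4, -0.2, -1.4]
gripper_width: 23.7
gripper_force: 20.0
```

```bash
python3 -m crank '[{"dx":0,"dy":0,"dz":-0.0025,"yaw":0},{"dx":0,"dy":0,"dz":0,"yaw":0},{"dx":0,"dy":0,"dz":0,"yaw":0}]'; python3 -m crank '[{"dx":0,"dy":0,"dz":-0.0015,"yaw":0},{"dx":0,"dy":0,"dz":0,"yaw":0},{"dx":0,"dy":0,"dz":0,"yaw":0}]'
```

```text
time_s: 30.08
ee_pos: [398.6, -303.1, 77.9]
ee_rot: [180.0, 0.0, 19.9]
force: [0.6, 0.3, -1.3]
gripper_width: 23.7
gripper_force: 20.0
time_s: 30.45
ee_pos: [398.7, -303.2, 77.5]
ee_rot: [180.0, -0.0, 19.9]
force: [-0.8, 1.0, 5.8]
gripper_width: 23.3
gripper_force: 20.0
```

Seated on the tab. I'll release, rise, and check.

```bash
python3 -m crank '[{"dx":0,"dy":0,"dz":0.001,"yaw":0},{"dx":0,"dy":0,"dz":0,"yaw":0},{"dx":0,"dy":0,"dz":0,"yaw":0},{"dx":0,"dy":0,"dz":0,"yaw":0},{"dx":0,"dy":0,"dz":0,"yaw":0}]' 0.6 && python3 -m crank '[{"dx":0,"dy":0,"dz":0.02,"yaw":0},{"dx":0,"dy":0,"dz":0.04,"yaw":0},{"dx":0,"dy":0,"dz":0.05,"yaw":0},{"dx":0,"dy":0,"dz":0.04,"yaw":0},{"dx":-0.03,"dy":0,"dz":0,"yaw":0},{"dx":0,"dy":0,"dz":0,"yaw":0},{"dx":0,"dy":0,"dz":0,"yaw":0}]'
python3 - <<'E'
from h import *
i=grab('wrist','w8.png');K,T=load('w8.png')
def fp(p):
    q=T[:3,:3].T@(np.array(p)-T[:3,3]); t=np.arctan2(np.hypot(q[0],q[1]),q[2]); return (K[:2,2]+K[0,0]*t*q[:2]/np.hypot(q[0],q[1])).round()
c=fp([398.9,-303.3,106]);print('knob top exp',c, 'if 20mm high',fp([398.9,-303.3,126]))
h=cv2.cvtColor(i,cv2.COLOR_RGB2HSV);r=((h[...,0]<8)|(h[...,0]>172))&(h[...,1]>120)&(h[...,2]>60);d=h[...,2]<110
x,y=c.astype(int)
for v in range(y-26,y+26,2): print(v,''.join('#' if r[v,u] else 'o' if d[v,u] else '.' for u in range(x-40,x+60)))
t=grab('top','t9.png');sc=grab('scene','s9.png')
for n,f in(('blue',[523,-105,121]),('blue body',[523,-105,50])):
    for im,g in((t,'t9.png'),(sc,'s9.png')):
        p=proj(g,f);print(n,g,p,im[int(p[1]),int(p[0])])
E
```

```text
time_s: 31.08
ee_pos: [398.6, -303.1, 77.5]
ee_rot: [-180.0, 0.0, 19.9]
force: [0.2, 0.7, 0.3]
gripper_width: 55.0
gripper_force: 0.0
time_s: 31.95
ee_pos: [374.9, -303.1, 197.4]
ee_rot: [180.0, -0.0, 19.9]
force: [0.2, 0.2, -0.5]
gripper_width: 54.6
gripper_force: 0.0
knob top exp [263. 172.] if 20mm high [264. 178.]
146 ......................##############################################################################
148 ......................##############################################################################
150 ......................##############################################################################
152 ......................################oo############################################################
154 ......................###########oooooooooooo#######################################################
156 ......................#########ooooooo#####ooooo####################################################
158 ......................#######.ooo######o########o###################################################
160 ......................#######o.##oooooooo
[... 1416 characters left out ...]
########
188 ....................................................o...############################################
190 ..................ooooo.................................############################################
192 ..................oooooo................................############################################
194 ...................oooo.................................############################################
196 ....................................................................................################
blue t9.png [247.6 173.7] [185 193 190]
blue s9.png [274.4 198.1] [204 193 171]
blue body t9.png [247.5 176.8] [196 205 200]
blue body s9.png [273.3 211.4] [52 58 91]
```

```bash
python3 -c "
from workcell import ticket
print(ticket.job_done())"
```

```text
the job is handed in; nothing more can be done
None
```

I handed the job in at about 32 s: the blue bottle was pressed fully down for over 2 s (about 15 N) and stands on the clear part of the cork board, the flap is shut, and the lock pin is seated down on the tab.

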